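Load the matching key blank and hold the feed lever down

TASK

The customer's key is clamped in the far vice of the key-copying machine. From the three blanks on the bench pick the one with the same bow shape, lay it flat in the empty vice beside it, blade in the slot and bow pushed up to the jaws as the customer's key is, and let go of it. Then press the feed lever down until cutter and tracer rest on the keys and keep it pressed there, firmly but without forcing it, so that I can tighten the vice: finish while holding the lever down, and leave everything else on the bench where it is.

Things in the scene. Friction and masses are not known exactly. Their poses are not given: they have to be found in the camera images.
- machine: Key-copying machine, fixed: grey casting, base 230 mm wide, column 430 mm high, head 175 mm wide over the vices (228 to 365 mm up). Origin on the bench; x runs from its front to its back, y to the far side, z up; its front looks roughly to the robot's left. In its frame the head's front face is at x = -65 mm, cutter and tracer axes at x = -50 mm, y = -45 and +45 mm.
- blank_vice: Empty vice, on the robot's side. Origin on the slot floor, mid-slot, at the jaws' front face, 135 mm up; x along the slot into the machine, z up. Slot 12.5 mm wide (15.5 at its top), jaws 5 mm high; before them a bow rest 42 mm long, 16 wide, 3 mm lower. blank_rect is seated at x -22, y 0, z -3 mm, its x along this x. Cutter tip at rest: 29 mm above the floor, at x +25 mm.
- customer_key: The customer's key, clamped in the other vice (90 mm farther from the robot): black plastic rectangular bow, steel blade with dimples. Same measures and axes as blank_rect.
- blank_rect: Loose key blank with a rectangular black plastic bow 44 mm long, 30 mm wide, 9 mm thick, with a slot at its end, and a plain steel blade 34 mm long, 9 mm wide, 3 mm thick, 3 to 6 mm above the bow's underside; about 30 g. Origin under the middle of the bow, on its underside; x along the blade to its tip, z up. The bow ends (shoulder) at x = +22 mm.
- blank_round: Loose key blank with a round black bow 38 mm across, 9 mm thick, blade 30 mm. Not the match. Origin under the middle of the bow, x along the blade.
- blank_lobed: Loose key blank with a three-lobed black bow about 40 mm across, 9 mm thick, blade 28 mm. Not the match. Origin under the middle of the bow, x along the blade.
- feed_lever (a joint): Feed lever angle (rad): 0 up at rest, grows as the grip is pressed down against a return spring (at the grip about 6 N at first, 12 N near the bottom). It drives cutter and tracer straight down, 30 mm per rad: they touch the keys at 0.87 rad, where the resistance rises; end stop at 0.92 rad.
- lever_grip: Black barrel grip of the feed lever, far side of the machine: 68 mm long, 28 mm thick, level. Origin at its middle, y along the barrel (= machine's y). It swings on a 160 mm radius about a hub on the machine's back side of it, 255 mm above the bench, axis along machine's y: 20 degrees above the hub at rest (310 mm up), 30 degrees below it when down (174 mm up).
- cutter: The 5 mm thick cutter in the spindle over the blank vice. Origin at its tip, 164 mm above the bench at rest, 138 mm when it rests on the seated blank.
- padlock: Brass padlock lying flat, body 45 x 50 x 22 mm with a steel shackle. To be left alone. Origin under the middle of the body.
- lock_cylinder: Brass door lock cylinder lying on its side, 62 x 27 x 17 mm. To be left alone. Origin at its underside.
- screwdriver: Screwdriver, 190 mm. To be left alone.
- brush: Hand brush, 170 mm, wooden handle. To be left alone.
- oil_bottle: White oil bottle standing, 38 mm thick, 100 mm high. To be left alone. Origin under its middle.

How it is judged:
On the way:
1. the rectangular blank lies seated in the empty vice and is let go of, the lever still up (x of blank_rect in the frame of blank_vice between -0.0262 and -0.0195 m and y of blank_rect in the frame of blank_vice between -0.0035 and 0.0035 m and z of blank_rect in the frame of blank_vice below -0.0015 m and angle between blank_rect's own z axis and vertical below 0.07 rad and contact force between the fingers and blank_rect below 0.2 N and value of joint feed_lever below 0.1 rad), for 0.2 s.
At the end, for the whole second after the job is handed in: Rectangular blank flat in the empty vice, blade in the slot (3.5 mm, 0.15 rad), bow within 4 mm of the jaws, let go; robot holds the lever grip down (3 N or more, lever still at 0.855 rad or more), cutter on the blank with 2 N or more; all else within 30 mm of its start (x of blank_rect in the frame of blank_vice between -0.0262 and -0.0195 m and y of blank_rect in the frame of blank_vice between -0.0035 and 0.0035 m and angle between the x axis of blank_rect and the x axis of blank_vice, either way round below 0.15 rad and z of blank_rect in the frame of blank_vice below -0.0015 m and angle between blank_rect's own z axis and vertical below 0.07 rad and contact force between the fingers and blank_rect below 0.2 N and value of joint feed_lever above 0.855 rad and velocity of joint feed_lever between -0.05 and 0.05 rad/s and contact force between cutter and blank_rect above 2 N and contact force between any of the fingers, the arm and lever_grip above 3 N and distance of each of blank_round, blank_lobed, padlock, lock_cylinder, screwdriver, brush, oil_bottle from where it was at the start of the episode below 0.03 m); the arm keeps its last pose, push and grip.
It fails at once if the lever is forced: more than 60 N on its grip (contact force between any of the fingers, the arm and lever_grip above 60 N).
It fails at once if another thing on the bench is moved more than 30 mm (distance of any of blank_round, blank_lobed, padlock, lock_cylinder, screwdriver, brush, oil_bottle from where it was at the start of the episode above 0.03 m).
It also fails if it takes over 54 s, if anything falls off the work surface, if the arm or the gripper's body presses on something with over 40 N, if the wrist force passes 120 N, or if a joint passes its speed limit or range.

ROBOT

A 6-joint arm with a two-finger parallel gripper is mounted at the origin on the work surface. World frame = base frame: x ahead of the robot, y to its left, z up, the work surface at z = 0. Lengths are in m, angles in rad, forces in N, time in s.
With the tool pointing down it reaches from about 0.25 to 0.775 m from the base axis. Payload 4 kg.
Tool frame: the origin (TCP) lies on the centre line of the jaws, within the pads' length; the fingertips stand 25 mm ahead of it and the grasp point (between the pads) lies 6 mm ahead of it; z points along the fingers, y is the line along which they close (so a half turn about z gives the same grasp; the last joint's range is limited). The gripper opens to 94 mm and grips with 3 to 60 N. Pads are 16 mm wide; open, the fingers measure 119 mm over their backs; the gripper's body (75 mm by 177 mm) begins 78 mm behind the grasp point.
Start: joints at [1.17, 0.087, 1.371, -0, 1.684, -0.103], TCP at [0.161, 0.526, 0.231] pointing down, gripper open.
Joint ranges: [-3.1, 3.1], [-0.76, 2.03], [0.27, 2.55], [-1.08, 4.22], [0.17, 2.65], [-2.57, 2.57]. Speed limits (rad/s): [2.79, 2.79, 3.14, 3.14, 3.14, 3.14].

INTERFACE

Orientations are given as [roll, pitch, yaw] about the fixed x, y, z axes, in that order (R = Rz(yaw) Ry(pitch) Rx(roll)).
In Python, from bench import sensors, optics, ticket gives the robot as it stands.
- The arm moves only by the tool send_rows, never from a script. Its argument "rows" is a list of rows, each a list of 6 numbers: the shift along the world's x, y, z in mm, then the turn, a rotation vector about the world's x, y, z in rad. In form: [[x, y, z, wx, wy, wz], ...]. A call has 1 to 8 rows; each row shifts and turns the commanded pose from where the row before left it; what a row does not reach is not made up. A row lasts 1/12 s, in which the tool goes at most 41.7 mm and 7.16 degrees, less where a joint would pass 70% of its speed; a pose out of reach is approached as far as the arm can. A call is refused whole if a number of a shift passes 41.7 or a number of a turn 0.125, either way. A call with a gripper value outside its range is refused whole. "grip" is the finger opening in mm, from 0 to 94, set as the call begins (left out, the last holds). The fingers move at their own pace and stop on an object; the grip force is fixed at half the most. Time passes only in rows, so rows that do not move let the fingers close. It gives the time, the measured TCP pose, the force, the opening and the grip force at its end, in the units of the state.
- sensors.get_obs(): the state, without advancing time (a new reading comes with each control period).
- optics.snapshot(name): name is "side" or "top"; returns the picture (400x640x3 uint8, red, green, blue); there is no depth.
- optics.camera_model(name): a dict with "vertical_fov" (degrees; the focal length in pixels is half the picture's height over the tangent of half this angle, whatever the lens; pixels are square), "cx", "cy" (the principal point, pixels), "R" (3x3) and "t" (3): a world point X has camera coordinates R X + t. Camera axes: x right, y down, z forward; pixel columns grow to the right and rows downward; lengths in m; the calibration is good to about 2 mm. A picture is of the moment at which its call begins. camera_model takes no time and is no camera call.
- ticket.close_job(): hands the job in; it is judged then, once.
The state is a dict: "time": time; "joint_positions": joint angles; "qvel": joint speeds; "joint_torque": joint torques, N m; "tool_pos": TCP position; "ee_rot": TCP orientation; "wrist_force": force on the tool from outside, world axes, zero at the start; "wrist_torque": the same for the moment, N m; "width": finger opening in m; "finger_force": force on a finger pad.
Only numpy, scipy, OpenCV 4.12 (cv2) and the standard library are available. Lean on these libraries where they do the work, as an engineer would, in place of code of your own. Each camera call takes 0.05 s, during which the arm holds its last target. There are 200 camera calls.

## Working session

There is one attempt and no reset: what is moved stays moved. The work goes in short steps, Python scripts to look and compute and a tool call to move; the robot and the scene stay as the last step left them, time stands still between calls to the robot, and variables do not carry over. Pictures are saved under pics/ and viewed, at most 10 in all, crops included, and the job is handed in when it is done.

Besides the shell and the picture viewer there is one more tool, called after "Request:" by a JSON object that holds its "method" and its "body". send_rows: Moves the arm, as the interface text tells. Its arguments: {"type":"object","properties":{"rows":{"type":"array"},"grip":{"type":"number"}},"required":["rows"]}

```bash
mkdir -p pics; python3 - <<'E'
from bench import sensors, optics
import cv2
for n in("side","top"):
    cv2.imwrite(f"pics/{n}0.png",optics.snapshot(n)[:,:,::-1])
    m=optics.camera_model(n);print(n,m)
print(sensors.get_obs())
E
```

```text
side {'vertical_fov': 46.8802412449361, 'cx': 317.92678487471085, 'cy': 197.35522760033024, 'R': array([[-0.90161267, -0.43242766,  0.01004549],
       [-0.29462894,  0.59696732, -0.74620628],
       [ 0.31668341, -0.67574873, -0.665639  ]]), 't': array([0.51746658, 0.25238619, 1.08766692])}
top {'vertical_fov': 45.89505257887125, 'cx': 315.9280011216953, 'cy': 195.60683730043553, 'R': array([[ 0.00351131, -0.99997586, -0.00599591],
       [-0.97934473, -0.00222655, -0.2021854 ],
       [ 0.20216716,  0.006582  , -0.97932891]]), 't': array([0.12958927, 0.54783657, 1.32670166])}
{'time': 0.1, 'joint_positions': array([ 1.16992807e+00,  8.78837737e-02,  1.37210208e+00,  7.64038333e-06,
        1.68360303e+00, -1.03098389e-01]), 'qvel': array([ 5.46049184e-07, -1.88384860e-03, -2.64071171e-03, -1.56779561e-03,
       -1.02614556e-03, -4.83896786e-04]), 'joint_torque': array([ 1.52893008e-03, -3.41251194e+01, -3.03301549e+01,  7.18669756e-02,
        3.03810916e-02, -9.89761702e-05]), 'tool_pos': array([0.16118942, 0.52538132, 0.22942024]), 'ee_rot': array([-3.13960781e+00, -2.12996090e-04,  2.84382342e+00]), 'wrist_force': array([ 0.01213181, -0.4136768 , -0.02328169]), 'wrist_torque': array([0.06076916, 0.00857846, 0.02015009]), 'finger_force': 0.0, 'width': 0.09408482739754759}
```

View pics/top0.png

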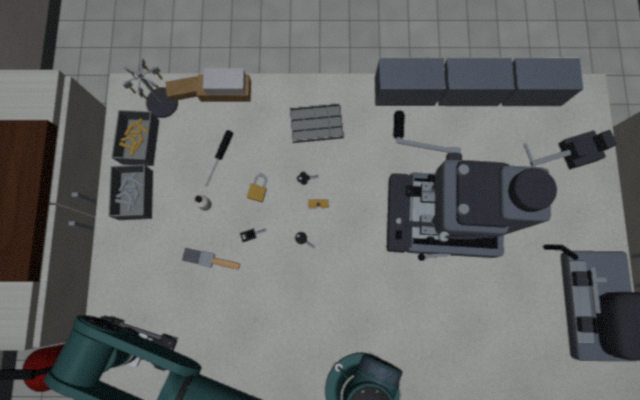

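View pics/side0.png

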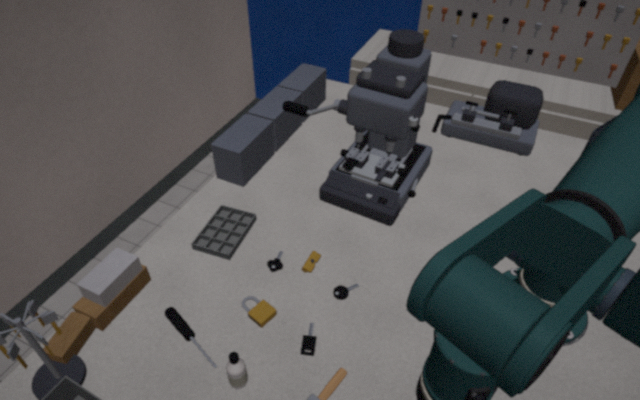

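```bash
cat > h.py <<'E'
import numpy as np,cv2
from bench import sensors,optics
def model(n):
    m=optics.camera_model(n);return m,200/np.tan(np.radians(m["vertical_fov"]/2))
def proj(n,X):
    m,f=model(n);c=m["R"]@np.array(X)+m["t"];return np.array([m["cx"]+f*c[0]/c[2],m["cy"]+f*c[1]/c[2]])
def ray(n,u,v):
    m,f=model(n);d=m["R"].T@np.array([(u-m["cx"])/f,(v-m["cy"])/f,1]);return -m["R"].T@m["t"],d/np.linalg.norm(d)
def onz(n,u,v,z):
    o,d=ray(n,u,v);return o+d*(z-o[2])/d[2]
def tri(p,q):
    (o,d),(a,b)=ray("top",*p),ray("side",*q)
    s=np.linalg.lstsq(np.c_[d,-b],a-o,rcond=None)[0];P,Q=o+d*s[0],a+b*s[1];return (P+Q)/2,np.linalg.norm(P-Q)
E
python3 - <<'E'
from h import *
a=cv2.imread("pics/top0.png");b=cv2.imread("pics/side0.png")
def crop(i,x,y,w,h,s):
    c=i[y:y+h,x:x+w].astype(float);c=np.clip(c*1.6,0,255).astype(np.uint8);return cv2.resize(c,None,fx=s,fy=s,interpolation=cv2.INTER_CUBIC)
cv2.imwrite("pics/tm.png",crop(a,380,100,130,100,6)[:, :] if 0 else crop(a,380,165,130,100,6))
cv2.imwrite("pics/sm.png",crop(b,310,120,130,100,6))
k=crop(a,230,215,100,50,8)
cv2.imwrite("pics/key.png",k)
E
```

```text
(no output)
```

View pics/tm.png

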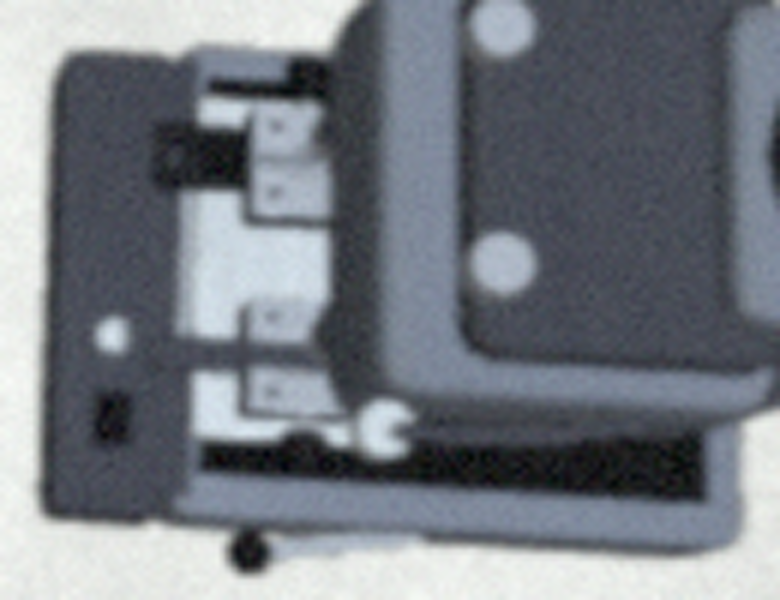

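View pics/sm.png

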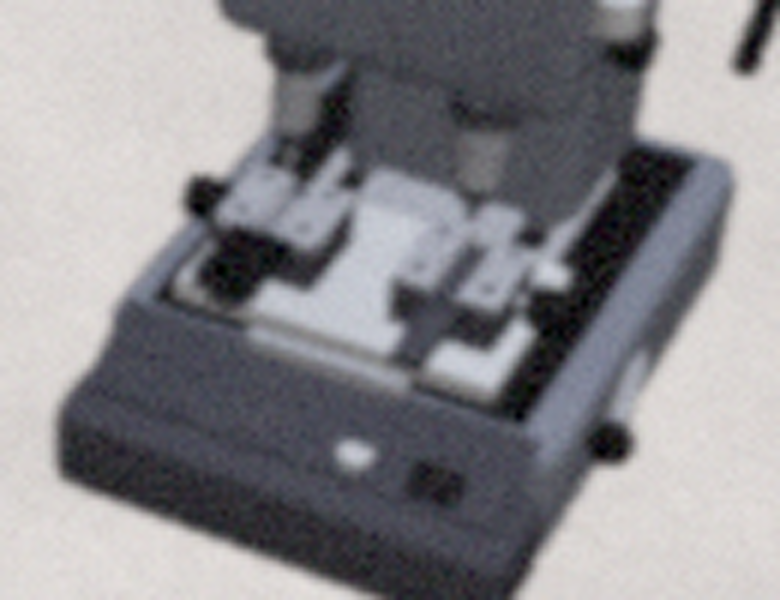

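View pics/key.png

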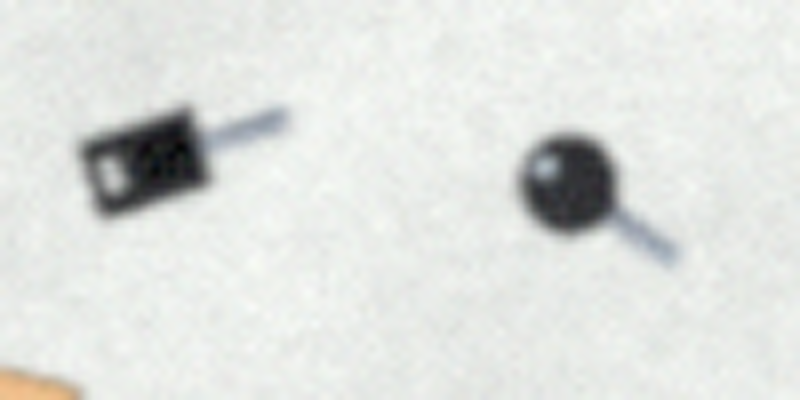

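```bash
python3 - <<'E'
from h import *
T=lambda c:((c[0]+.5)/6-.5+380,(c[1]+.5)/6-.5+165)
S=lambda c:((c[0]+.5)/6-.5+310,(c[1]+.5)/6-.5+120)
np.set_printoptions(precision=4,suppress=True)
# top view, jaw top z=.140; customer bow top z=.141
for n,c,z in [("custjaw L top",(247,107),.14),("cust jaw L bot",(247,218),.14),("blankjaw top",(245,303),.14),("blankjaw bot",(243,412),.14),("rest front",(180,352),.132),("rest at jaw",(244,354),.132),("slot in jaw",(318,357),.135),
  ("cbow1",(157,127),.141),("cbow2",(155,187),.141),("cbow jaw",(247,158),.141)]:
    print(n,onz("top",*T(c),z))
# side view: blank jaws front top edges, customer
for n,c,z in [("bj left block front: L",(398,283),.14),("R of left",(440,290),.14),("right block L",(458,297),.14),("right block R",(508,307),.14),("rest front mid",(413,352),.132),("cust jaw L",(218,215),.14),("cust R",(325,245),.14)]:
    print(n,onz("side",*S(c),z))
# key masks
for n,(x,y,w,h) in {"top":(236,222,26,26),"side":(296,330,24,28)}.items():
    im=cv2.imread(f"pics/{n}0.png")[y:y+h,x:x+w].max(2).astype(np.uint8)
    m=(im<95).astype(np.uint8)
    cs=cv2.findContours(m,cv2.RETR_EXTERNAL,cv2.CHAIN_APPROX_NONE)[0];c=max(cs,key=cv2.contourArea)
    P=np.array([onz(n,p[0][0]+x,p[0][1]+y,.0055)[:2]*1000 for p in c],np.float32)
    r=cv2.minAreaRect(P);print(n,r,cv2.boxPoints(r).round(1).tolist())
a=cv2.imread("pics/top0.png");b=cv2.imread("pics/side0.png")
for n,im,(x,y,w,h) in [("top",a,(388,105,20,40)),("side",b,(278,94,36,26))]:
    m=(im[y:y+h,x:x+w].max(2)<50).astype(np.uint8)
    k,l,s,ce=cv2.connectedComponentsWithStats(m);i=1+s[1:,4].argmax();print(n,s[i],ce[i]+[x,y])
    if n=="top":p=ce[i]+[x,y]
    else:q=ce[i]+[x,y]
print(tri(p,q), onz("top",*p,.31))
E
```

```text
custjaw L top [ 0.568  -0.1585  0.14  ]
cust jaw L bot [ 0.516  -0.1563  0.14  ]
blankjaw top [ 0.4767 -0.1538  0.14  ]
blankjaw bot [ 0.4271 -0.1509  0.14  ]
rest front [ 0.4554 -0.1251  0.132 ]
rest at jaw [ 0.4546 -0.1541  0.132 ]
slot in jaw [ 0.4529 -0.1869  0.135 ]
cbow1 [ 0.5583 -0.1166  0.141 ]
cbow2 [ 0.5301 -0.1147  0.141 ]
cbow jaw [ 0.5438 -0.1573  0.141 ]
bj left block front: L [ 0.4745 -0.1522  0.14  ]
R of left [ 0.4558 -0.1558  0.14  ]
right block L [ 0.4469 -0.1546  0.14  ]
right block R [ 0.4244 -0.1577  0.14  ]
rest front mid [ 0.4543 -0.1185  0.132 ]
cust jaw L [ 0.5674 -0.1634  0.14  ]
cust R [ 0.5144 -0.164   0.14  ]
top ((437.8028259277344, 334.1607971191406), (29.687679290771484, 44.68653869628906), 18.7838191986084) [[416.6000061035156, 350.5], [430.8999938964844, 308.20001220703125], [459.1000061035156, 317.79998779296875], [444.70001220703125, 360.1000061035156]]
side ((437.529541015625, 333.6449279785156), (30.314023971557617, 48.41331100463867), 19.432924270629883) [[415.20001220703125, 351.3999938964844], [431.29998779296875, 305.79998779296875], [459.8999938964844, 315.8999938964844], [443.79998779296875, 361.5]]
top [  6   6  10  27 225] [398.4667 124.0089]
side [  0   0  36  26 479] [296.8977 108.    ]
(array([ 0.6721, -0.0726,  0.3121]), np.float64(0.004076465649592082)) [ 0.6749 -0.0724  0.31  ]
```

```bash
cat >> h.py <<'E'
from scipy.spatial.transform import Rotation as Ro
def toolR(keyyaw,tilt):
    kx=np.array([np.cos(keyyaw),np.sin(keyyaw),0]);up=np.array([0,0,1.])
    z=-up*np.cos(tilt)+kx*np.sin(tilt);x=-(kx*np.cos(tilt)+up*np.sin(tilt));return np.c_[x,np.cross(z,x),z]
def need(tip,R,o=None):
    o=o or sensors.get_obs();R0=Ro.from_euler("xyz",o["ee_rot"]).as_matrix()
    tcp=np.array(tip)-.025*R[:,2]
    print("tcp",tcp.round(4),"dpos mm",((tcp-o["tool_pos"])*1000).round(2),"rv",Ro.from_matrix(R@R0.T).as_rotvec().round(4))
E
python3 - <<'E'
from h import *
y=np.radians(-71.);R=toolR(y,.2);c=np.array([.4377,.3340,0]);kx=np.array([np.cos(y),np.sin(y),0])
need(c-.003*kx+[0,0,.063],R)
E
```

```text
tcp [0.4351 0.3415 0.0875] dpos mm [ 273.92 -183.85 -141.92] rv [-0.1429 -0.1508 -0.938 ]
```

Request:
{"method": "send_rows", "body": {"rows": [[28, -18, -5, -0.0143, -0.0151, -0.0938], [28, -18, -5, -0.0143, -0.0151, -0.0938], [28, -18, -10, -0.0143, -0.0151, -0.0938], [28, -18, -10, -0.0143, -0.0151, -0.0938], [28, -18, -15, -0.0143, -0.0151, -0.0938], [28, -18, -20, -0.0143, -0.0151, -0.0938], [28, -18, -20, -0.0143, -0.0151, -0.0938], [28, -18, -20, -0.0143, -0.0151, -0.0938]], "grip": 60}}

```text
time: 0.77
tool_pos: [0.3863, 0.3806, 0.1243]
ee_rot: [-3.128, 0.163, 2.088]
wrist_force: [0.6, 1.5, 0.2]
width: 0.0605
finger_force: 0.0
```

Request:
{"method": "send_rows", "body": {"rows": [[25, -20, -18, -0.0143, -0.0151, -0.0938], [25, -20, -18, -0.0143, -0.0151, -0.0938], [0, 0, 0, 0, 0, 0], [0, 0, 0, 0, 0, 0]]}}

```text
time: 1.1
tool_pos: [0.4351, 0.3402, 0.0873]
ee_rot: [-3.139, 0.201, 1.901]
wrist_force: [-1.0, -0.4, -0.7]
width: 0.06
finger_force: 0.0
```

```bash
python3 - <<'E'
from h import *
y=np.radians(-71.);R=toolR(y,.2);c=np.array([.4377,.3340,0]);kx=np.array([np.cos(y),np.sin(y),0])
need(c-.003*kx+[0,0,.0035],R);o=sensors.get_obs();print(o["time"],o["wrist_force"],o["width"])
E
```

```text
tcp [0.4351 0.3415 0.028 ] dpos mm [ 1.000e-02  1.330e+00 -5.925e+01] rv [ 0.0022 -0.0021  0.0015]
1.1 [-1.04236262 -0.36757487 -0.73439144] 0.06002741695863564
```

Request:
{"method": "send_rows", "body": {"rows": [[0, 1, -20, 0, 0, 0], [0, 0, -20, 0, 0, 0], [0, 0, -12, 0, 0, 0], [0, 0, -4, 0, 0, 0], [0, 0, -3, 0, 0, 0], [0, 0, 0, 0, 0, 0]]}}

```text
time: 1.6
tool_pos: [0.4351, 0.3434, 0.0309]
ee_rot: [3.139, 0.2, 1.903]
wrist_force: [-0.3, 0.7, 0.1]
width: 0.0599
finger_force: 0.0
```

Request:
{"method": "send_rows", "body": {"rows": [[0, 0, 0, 0, 0, 0], [0, 0, 0, 0, 0, 0], [0, 0, 0, 0, 0, 0], [0, 0, 0, 0, 0, 0], [0, 0, 0, 0, 0, 0], [0, 0, 0, 0, 0, 0]], "grip": 20}}

```text
time: 2.1
tool_pos: [0.4356, 0.3429, 0.0309]
ee_rot: [3.139, 0.2, 1.902]
wrist_force: [-0.6, 0.3, 1.3]
width: 0.0289
finger_force: 30.0
```

Request:
{"method": "send_rows", "body": {"rows": [[0, 0, 20, 0, 0, 0], [0, 0, 30, 0, 0, 0], [0, 0, 40, 0, 0, 0], [0, 0, 40, 0, 0, 0], [0, 0, 40, 0, 0, 0], [0, 0, 20, 0, 0, 0], [0, 0, 0, 0, 0, 0], [0, 0, 0, 0, 0, 0]]}}

```text
time: 2.77
tool_pos: [0.4358, 0.3432, 0.2217]
ee_rot: [3.136, 0.199, 1.902]
wrist_force: [0.3, -1.2, -0.9]
width: 0.0287
finger_force: 30.0
```

```bash
python3 - <<'E'
from h import *
for n,(x,y) in {"side":(0,0),"top":(0,0)}.items():
    im=optics.snapshot(n)[:,:,::-1];cv2.imwrite(f"pics/{n}1.png",im)
    o=sensors.get_obs();R=Ro.from_euler("xyz",o["ee_rot"]).as_matrix();tip=o["tool_pos"]+.025*R[:,2];print(n,tip,proj(n,tip))
u,v=proj("side",tip).astype(int)
cv2.imwrite("pics/grasp.png",cv2.resize(np.clip(cv2.imread("pics/side1.png")[v-50:v+50,u-65:u+65]*1.5,0,255).astype(np.uint8),None,fx=6,fy=6,interpolation=cv2.INTER_CUBIC))
y=np.radians(-92.7);R=toolR(y,.2);c=np.array([.4530,-.1540,.132]);kx=np.array([np.cos(y),np.sin(y),0])
need(c-(.0235+.003+.03)*kx+[0,0,.0035+.03],R)
E
```

```text
side [0.4366904  0.33789659 0.19490281] [307.07512497 293.0256746 ]
top [0.43620982 0.33748226 0.19360566] [236.07182781 226.67787882]
tcp [ 0.4559 -0.0926  0.19  ] dpos mm [  21.28 -434.83  -28.1 ] rv [ 0.0017 -0.0015 -0.3791]
```

View pics/grasp.png

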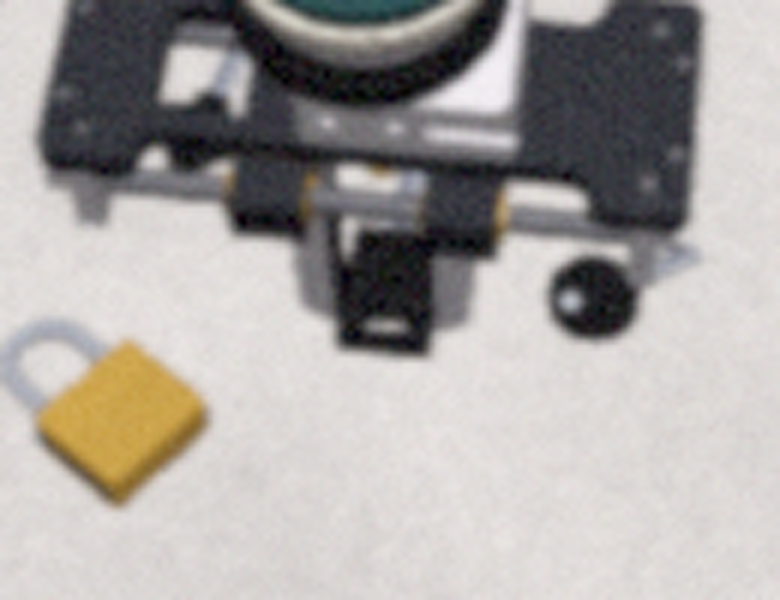

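```bash
python3 - <<'E'
from h import *
o=sensors.get_obs();R=Ro.from_euler("xyz",o["ee_rot"]).as_matrix();tip=o["tool_pos"]+.025*R[:,2]
yaw=o["ee_rot"][2]-np.pi
C=tip.copy();u0,v0=proj("side",tip).astype(int)
# commanded crop origin used tip projection
u0,v0=307,293
for p in(-.2,-.1,0,.1,.2):
    K=Ro.from_euler("ZY",[yaw,p])
    f=lambda X:((proj("side",tip+K.apply(np.array(X)+[.0041,0,-.0064]))-[u0-65,v0-50]+.5)*6-.5).round().astype(int).tolist()
    print(p,[f(X) for X in([-.022,.015,0],[-.022,-.015,0],[-.022,.015,.009],[-.022,-.015,.009],[.022,0,.009])])
E
```

```text
-0.2 [[341, 362], [436, 371], [339, 349], [435, 359], [405, 226]]
-0.1 [[340, 361], [436, 371], [339, 346], [435, 356], [405, 229]]
0 [[340, 359], [435, 369], [339, 342], [436, 352], [406, 233]]
0.1 [[339, 357], [435, 367], [339, 338], [436, 347], [406, 238]]
0.2 [[339, 355], [435, 365], [339, 333], [436, 343], [406, 244]]
```

Request:
{"method": "send_rows", "body": {"rows": [[1, -20, 0, 0, 0, -0.02], [2, -34, 0, 0, 0, -0.03], [2, -36, 0, 0, 0, -0.03], [2, -36, 0, 0, 0, -0.03], [2, -36, 0, 0, 0, -0.03], [2, -36, 0, 0, 0, -0.03], [2, -36, 0, 0, 0, -0.03], [2, -36, 0, 0, 0, -0.03]]}}

```text
time: 3.53
tool_pos: [0.4488, 0.071, 0.2174]
ee_rot: [-3.138, 0.201, 1.672]
wrist_force: [0.1, -0.9, -0.3]
width: 0.0291
finger_force: 30.0
```

Request:
{"method": "send_rows", "body": {"rows": [[1, -35, 0, 0, 0, -0.03], [1, -35, 0, 0, 0, -0.03], [1, -32, 0, 0, 0, -0.03], [1, -28, 0, 0, 0, -0.03], [1, -20, 0, 0, 0, -0.03], [1, -14, 0, 0, 0, -0.03], [0, 0, 0, 0, 0, 0], [0, 0, 0, 0, 0, 0]]}}

```text
time: 4.2
tool_pos: [0.4553, -0.0912, 0.2179]
ee_rot: [-3.139, 0.199, 1.492]
wrist_force: [0.0, 0.8, -0.4]
width: 0.029
finger_force: 30.0
```

```bash
cat > g.py <<'E'
from h import *
def vice(back,up,yd=-92.7,org=(.4530,-.1540,.132)):
    y=np.radians(yd);kx=np.array([np.cos(y),np.sin(y),0])
    need(np.array(org)-(.0235+.0041+back)*kx+[0,0,.0064+up],toolR(y,.2))
E
python3 - <<'E'
from g import *
vice(.03,.03);print(sensors.get_obs()["time"])
E
```

```text
tcp [ 0.4559 -0.0915  0.1929] dpos mm [  0.64  -0.3  -25.03] rv [-0.001  -0.0027  0.0318]
4.2
```

Request:
{"method": "send_rows", "body": {"rows": [[1, 0, -15, 0, 0, 0.016], [0, 0, -15, 0, 0, 0.016], [0, 0, -15, 0, 0, 0], [0, -8, 0, 0, 0, 0], [0, -8, 0, 0, 0, 0], [-1, -8, 0, 0, 0, 0], [0, -6, 0, 0, 0, 0], [0, 0, 0, 0, 0, 0]]}}

```text
time: 4.87
tool_pos: [0.4568, -0.1226, 0.1766]
ee_rot: [3.137, 0.201, 1.522]
wrist_force: [-0.5, 0.4, 0.0]
width: 0.0289
finger_force: 30.0
```

```bash
python3 - <<'E'
from g import *
vice(0,.01);o=sensors.get_obs();print(o["time"],o["wrist_force"])
a=optics.snapshot("top")[:,:,::-1];b=optics.snapshot("side")[:,:,::-1]
cv2.imwrite("pics/top2.png",a);cv2.imwrite("pics/side2.png",b)
cr=lambda i,x,y:cv2.resize(np.clip(i[y:y+80,x:x+66].astype(float)*1.7,0,255).astype(np.uint8),None,fx=6,fy=6,interpolation=cv2.INTER_CUBIC)
cv2.imwrite("pics/both2.png",np.hstack([cr(a,380,170),cr(b,345,130)]))
E
```

```text
tcp [ 0.4545 -0.1215  0.1729] dpos mm [-2.3   1.08 -3.74] rv [0.0014 0.004  0.0004]
4.8667 [-0.48453548  0.41428814  0.04534498]
```

View pics/both2.png

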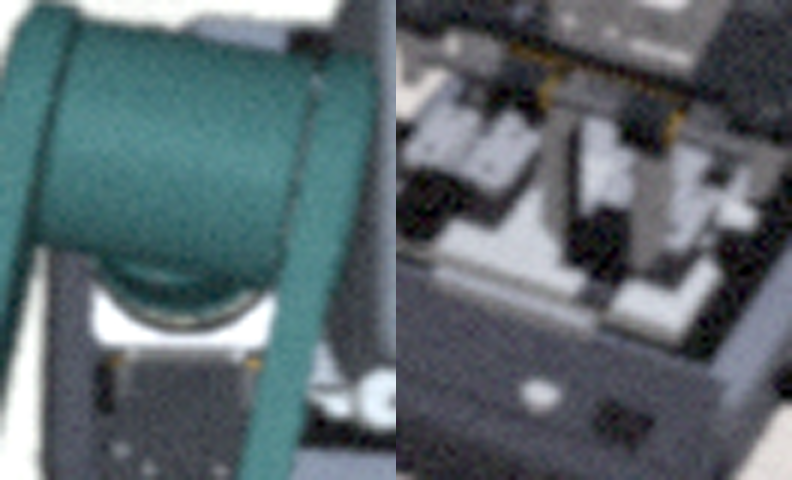

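```bash
python3 - <<'E'
from g import *
o=sensors.get_obs();R=Ro.from_euler("xyz",o["ee_rot"]).as_matrix();tip=o["tool_pos"]+.025*R[:,2];yaw=o["ee_rot"][2]-np.pi
print(tip)
P=lambda X:((proj("side",X)-[345,130]+.5)*6-.5+[396,0]).round().astype(int).tolist()
for p in(-.15,0,.15):
    K=Ro.from_euler("ZY",[yaw,p]);f=lambda X:P(tip+K.apply(np.array(X)+[.0041,0,-.0064]))
    print(p,[f(X) for X in([-.022,.015,0],[-.022,-.015,0],[-.022,.015,.009],[-.022,-.015,.009],[.022,0.015,.009])])
K=Ro.from_euler("Z",np.radians(-92.7));f=lambda X:P(np.array([.453,-.154,.135])+K.apply(X))
print("vice",[f(X) for X in([-.042,.008,-.003],[-.042,-.008,-.003],[0,.023,.005],[0,-.023,.005])])
g=cv2.cvtColor(cv2.imread("pics/side2.png"),cv2.COLOR_BGR2GRAY)[160:184,370:396];print(g)
E
```

```text
[ 0.45652949 -0.12665732  0.151797  ]
-0.15 [[557, 272], [620, 293], [557, 257], [621, 278], [597, 193]]
0 [[556, 268], [619, 289], [558, 252], [622, 273], [597, 199]]
0.15 [[556, 264], [619, 286], [559, 247], [623, 268], [596, 206]]
vice [[576, 294], [609, 305], [583, 219], [679, 249]]
[[ 70  62  56  36  27  55  97 120 118 114 102 104 102 100  80  66  64  64
   66  68  71  82  96 100  92  76]
 [ 68  64  58  45  28  55  94 115 114 108 102 106 101  98  82  65  67  66
   66  70  73  84  99 103  95  85]
 [ 69  64  61  40  25  56  93 108 107  99 104 106 100  93  77  61  64  67
   66  73  74  91 105 100  93  90]
 [ 66  66  53  40  20  49  85  95  83  77  85  92  90  83  67  61  65  66
   70  72  78  95 100 102 101 101]
 [ 71  62  51  41  25  48  75  75  55  42  50  57  67  62  63  65  64  68
   65  66  81  92 104 105 104 106]
 [ 69  65  60  37  25  38  59  54  33  17  10  24  25  35  53  63  66  63
   62  71  80  93 101 102 105 101]
 [ 68  65  56  38  24  22  25  29  17  23  20  11  19  32  50  64  65  64
   65  67  79  91 100 103 105  98]
 [ 75  66  57  38  10  10   9  23  15  17  15  20
[... 1104 characters left out ...]
99  89  74
   63  49  42  47  75 108 118 122]
 [ 87  93  97 104 102  76  55  40  41  44  43  52  80 105 117 119 113 106
   98  88  77  79 102 120 121 118]
 [ 83  79  84  85  74  55  42  36  39  47  48  72 102 119 124 124 123 120
  119 110 111 109 115 124 120 103]
 [ 91  88  85  81  66  59  44  36  40  35  55  90 112 123 125 124 123 122
  125 124 122 121 122 122 112  90]
 [ 97 101  99  92  86  77  68  60  48  45  63  92 107 111 119 123 125 124
  125 127 124 123 122 115 100  66]
 [ 83  93 100 100  99  92  87  81  65  61  72  81  85  91 103 107 115 118
  119 121 127 126 118 103  80  45]
 [ 71  77  85  89  96  98  95  82  68  56  62  68  70  75  82  88  95 101
  110 116 119 120 112  91  62  21]]
```

Request:
{"method": "send_rows", "body": {"rows": [[-1.5, 4, 0, 0, -0.004, 0], [0, 0, -3, 0, 0, 0], [0, 0, -3, 0, 0, 0], [0, 0, 0, 0, 0, 0], [0, 0, 0, 0, 0, 0]]}}

```text
time: 5.38
tool_pos: [0.4547, -0.1169, 0.1691]
ee_rot: [3.136, 0.2, 1.524]
wrist_force: [-0.1, -0.4, -1.4]
width: 0.029
finger_force: 30.0
```

Request:
{"method": "send_rows", "body": {"rows": [[0, 0, -2, 0, 0, 0], [0, 0, 0, 0, 0, 0], [0, 0, -1, 0, 0, 0], [0, 0, 0, 0, 0, 0]]}}

```text
time: 5.72
tool_pos: [0.4548, -0.1172, 0.1663]
ee_rot: [3.136, 0.2, 1.524]
wrist_force: [-0.3, -0.1, -0.5]
width: 0.0292
finger_force: 30.0
```

Request:
{"method": "send_rows", "body": {"rows": [[0, 0, -1, 0, 0, 0], [0, 0, 0, 0, 0, 0], [0, 0, -1, 0, 0, 0], [0, 0, 0, 0, 0, 0]]}}

```text
time: 6.05
tool_pos: [0.4548, -0.1172, 0.1644]
ee_rot: [3.136, 0.2, 1.523]
wrist_force: [0.1, 0.4, -0.2]
width: 0.0287
finger_force: 30.0
```

Request:
{"method": "send_rows", "body": {"rows": [[0, 0, -1, 0, 0, 0], [0, 0, 0, 0, 0, 0], [0, 0, -0.5, 0, 0, 0], [0, 0, 0, 0, 0, 0]]}}

```text
time: 6.38
tool_pos: [0.4549, -0.1172, 0.163]
ee_rot: [3.135, 0.2, 1.524]
wrist_force: [-1.0, -0.4, 0.1]
width: 0.0287
finger_force: 30.0
```

Request:
{"method": "send_rows", "body": {"rows": [[0, 0, -0.5, 0, 0, 0], [0, 0, 0, 0, 0, 0], [0, 0, -0.5, 0, 0, 0], [0, 0, 0, 0, 0, 0]]}}

```text
time: 6.72
tool_pos: [0.4549, -0.1172, 0.1629]
ee_rot: [3.135, 0.2, 1.523]
wrist_force: [-2.6, 1.1, 5.5]
width: 0.0291
finger_force: 30.0
```

Request:
{"method": "send_rows", "body": {"rows": [[-0.7, 0, 0, 0, 0, 0], [0, 0, 0, 0, 0, 0], [0, 0, 0, 0, 0, 0]]}}

```text
time: 6.97
tool_pos: [0.4549, -0.1172, 0.1629]
ee_rot: [3.133, 0.2, 1.523]
wrist_force: [-0.1, 1.8, 5.4]
width: 0.0288
finger_force: 30.0
```

Request:
{"method": "send_rows", "body": {"rows": [[0, -1, 0, 0, 0, 0], [0, 0, 0, 0, 0, 0], [0, -1, 0, 0, 0, 0], [0, 0, 0, 0, 0, 0]]}}

```text
time: 7.3
tool_pos: [0.4549, -0.1183, 0.1629]
ee_rot: [3.133, 0.198, 1.524]
wrist_force: [-1.2, 3.6, 5.7]
width: 0.029
finger_force: 30.0
```

Request:
{"method": "send_rows", "body": {"rows": [[0, -1, 0, 0, 0, 0], [0, 0, 0, 0, 0, 0], [0, -1, 0, 0, 0, 0], [0, 0, 0, 0, 0, 0]]}}

```text
time: 7.63
tool_pos: [0.455, -0.1203, 0.1629]
ee_rot: [3.133, 0.198, 1.524]
wrist_force: [0.7, 4.3, 5.3]
width: 0.0291
finger_force: 30.0
```

Request:
{"method": "send_rows", "body": {"rows": [[0, -1, 0, 0, 0, 0], [0, 0, 0, 0, 0, 0], [0, 0, 0, 0, 0, 0]]}}

```text
time: 7.88
tool_pos: [0.455, -0.1213, 0.1629]
ee_rot: [3.133, 0.198, 1.524]
wrist_force: [0.4, 3.7, 6.0]
width: 0.0289
finger_force: 30.0
```

Request:
{"method": "send_rows", "body": {"rows": [[0, -1, 0, 0, 0, 0], [0, 0, 0, 0, 0, 0], [0, 0, 0, 0, 0, 0]]}}

```text
time: 8.13
tool_pos: [0.455, -0.1223, 0.1629]
ee_rot: [3.133, 0.198, 1.524]
wrist_force: [0.4, 4.6, 6.6]
width: 0.0289
finger_force: 30.0
```

Request:
{"method": "send_rows", "body": {"rows": [[0, -1, 0, 0, 0, 0], [0, 0, 0, 0, 0, 0], [0, 0, 0, 0, 0, 0]]}}

```text
time: 8.38
tool_pos: [0.4551, -0.1233, 0.1629]
ee_rot: [3.133, 0.198, 1.524]
wrist_force: [0.1, 3.9, 6.2]
width: 0.029
finger_force: 30.0
```

Request:
{"method": "send_rows", "body": {"rows": [[0, -1, 0, 0, 0, 0], [0, 0, 0, 0, 0, 0], [0, 0, 0, 0, 0, 0]]}}

```text
time: 8.63
tool_pos: [0.4551, -0.1243, 0.1629]
ee_rot: [3.133, 0.198, 1.524]
wrist_force: [0.7, 4.3, 6.0]
width: 0.0291
finger_force: 30.0
```

Request:
{"method": "send_rows", "body": {"rows": [[0, -1, 0, 0, 0, 0], [0, 0, 0, 0, 0, 0], [0, 0, 0, 0, 0, 0]]}}

```text
time: 8.88
tool_pos: [0.4551, -0.1251, 0.1629]
ee_rot: [3.133, 0.198, 1.524]
wrist_force: [0.3, 5.1, 6.6]
width: 0.0291
finger_force: 30.0
```

Request:
{"method": "send_rows", "body": {"rows": [[0, -1, 0, 0, 0, 0], [0, 0, 0, 0, 0, 0], [0, 0, 0, 0, 0, 0]]}}

```text
time: 9.13
tool_pos: [0.4551, -0.1252, 0.1629]
ee_rot: [3.133, 0.196, 1.524]
wrist_force: [-0.3, 7.2, 7.3]
width: 0.0291
finger_force: 30.0
```

Request:
{"method": "send_rows", "body": {"rows": [[0, 1, 0, 0, 0, 0], [0, 0, 0, 0, 0, 0]]}}

```text
time: 9.3
tool_pos: [0.4551, -0.1251, 0.1629]
ee_rot: [3.133, 0.198, 1.524]
wrist_force: [-0.5, 5.0, 6.8]
width: 0.0285
finger_force: 30.0
```

Request:
{"method": "send_rows", "body": {"rows": [[0, 0, 0, 0, 0, 0], [0, 0, 0, 0, 0, 0], [0, 0, 0, 0, 0, 0], [0, 0, 0, 0, 0, 0], [0, 0, 0, 0, 0, 0], [0, 0, 0, 0, 0, 0]], "grip": 44}}

```text
time: 9.8
tool_pos: [0.454, -0.1263, 0.1616]
ee_rot: [3.136, 0.2, 1.523]
wrist_force: [-0.0, 0.7, 0.0]
width: 0.044
finger_force: 0.0
```

Request:
{"method": "send_rows", "body": {"rows": [[0, 1, 6, 0, 0, 0], [0, 4, 20, 0, 0, 0], [0, 20, 20, 0, 0, 0], [0, 40, 10, 0, 0, 0], [0, 41, 5, 0, 0, 0], [0, 40, 0, 0, 0, 0], [-10, 30, 0, 0, 0, 0], [0, 0, 0, 0, 0, 0]]}}

```text
time: 10.47
tool_pos: [0.4434, 0.0545, 0.2236]
ee_rot: [3.135, 0.197, 1.53]
wrist_force: [-1.3, -0.7, 0.4]
width: 0.0443
finger_force: 0.0
```

```bash
python3 - <<'E'
from g import *
o=sensors.get_obs();print(o["time"],o["tool_pos"],o["wrist_force"])
a=optics.snapshot("top")[:,:,::-1];b=optics.snapshot("side")[:,:,::-1]
cv2.imwrite("pics/top3.png",a);cv2.imwrite("pics/side3.png",b)
cr=lambda i,x,y:cv2.resize(np.clip(i[y:y+80,x:x+66].astype(float)*1.7,0,255).astype(np.uint8),None,fx=6,fy=6,interpolation=cv2.INTER_CUBIC)
cv2.imwrite("pics/both3.png",np.hstack([cr(a,380,170),cr(b,335,130)]))
E
```

```text
10.4667 [0.44336514 0.05446151 0.22362826] [-1.28117512 -0.6792191   0.36154839]
```

View pics/both3.png

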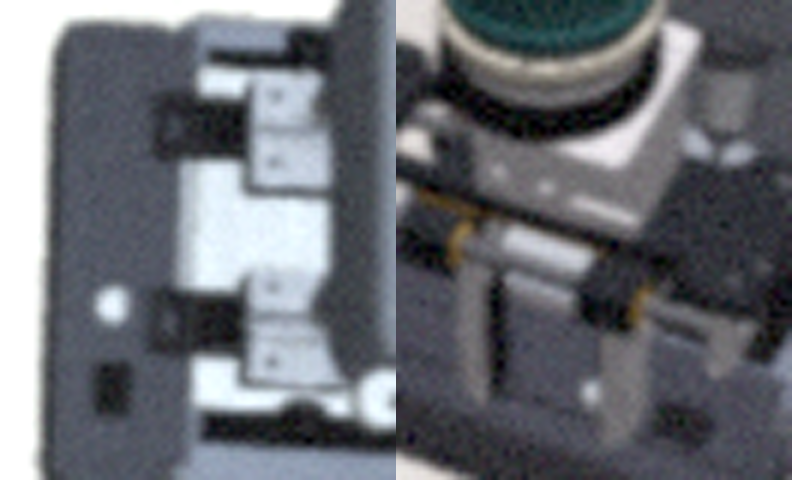

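```bash
python3 - <<'E'
from g import *
need([.673,-.0725,.37],toolR(np.radians(-92.7),0))
E
```

```text
tcp [ 0.673  -0.0725  0.395 ] dpos mm [ 228.74 -123.07  171.52] rv [ 0.2009 -0.0021 -0.0032]
```

Request:
{"method": "send_rows", "body": {"rows": [[0, 0, 25, 0.025, 0, 0], [0, 0, 35, 0.025, 0, 0], [10, 0, 35, 0.025, 0, 0], [20, 0, 30, 0.025, 0, 0], [30, -10, 20, 0.025, 0, 0], [30, -15, 15, 0.025, 0, 0], [30, -15, 10, 0.025, 0, 0], [30, -20, 2, 0.025, 0, 0]], "grip": 0}}

```text
time: 11.23
tool_pos: [0.5958, -0.0127, 0.3982]
ee_rot: [3.139, -0.0, 1.523]
wrist_force: [0.5, 0.7, 0.5]
width: 0.0006
finger_force: 0.0
```

Request:
{"method": "send_rows", "body": {"rows": [[30, -22, 0, 0, 0, 0], [25, -21, 0, 0, 0, 0], [23, -20, 0, 0, 0, 0], [0, 0, 0, 0, 0, 0], [0, 0, 0, 0, 0, 0]]}}

```text
time: 11.65
tool_pos: [0.6731, -0.0767, 0.3914]
ee_rot: [-3.133, 0.0, 1.52]
wrist_force: [-0.1, 0.2, 0.3]
width: 0.0007
finger_force: 0.0
```

```bash
python3 - <<'E'
from g import *
need([.673,-.0725,.33],toolR(np.radians(-92.7),0));o=sensors.get_obs();print(o["time"],o["wrist_force"],o["width"])
b=optics.snapshot("side")[:,:,::-1];a=optics.snapshot("top")[:,:,::-1]
R=Ro.from_euler("xyz",o["ee_rot"]).as_matrix();print(proj("side",o["tool_pos"]+.025*R[:,2]))
cr=lambda i,x,y:cv2.resize(np.clip(i[y:y+80,x:x+66].astype(float)*1.7,0,255).astype(np.uint8),None,fx=6,fy=6,interpolation=cv2.INTER_CUBIC)
cv2.imwrite("pics/both4.png",np.hstack([cr(a,375,85),cr(b,265,55)]))
E
```

```text
tcp [ 0.673  -0.0725  0.355 ] dpos mm [ -0.15   4.23 -36.42] rv [-0.0004 -0.0084  0.0038]
11.65 [-0.14438746  0.17326391  0.29130214] 0.0007321980961849648
[296.12411346  87.05433266]
```

View pics/both4.png

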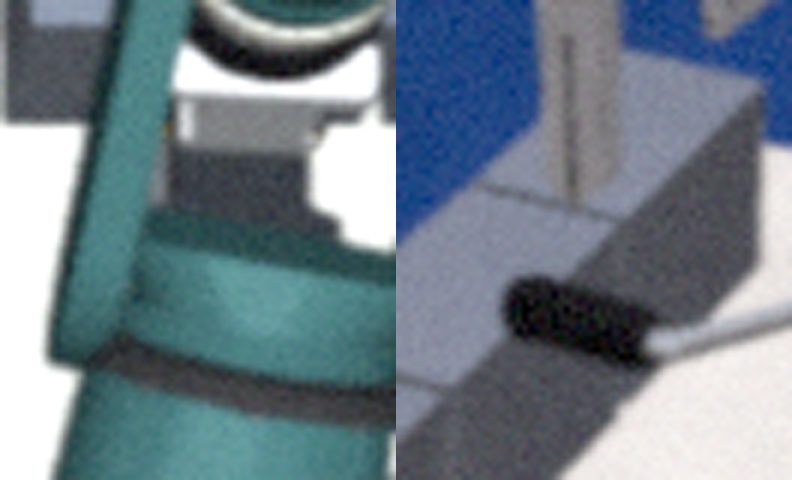

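Request:
{"method": "send_rows", "body": {"rows": [[0, 4, -15, 0, 0, 0], [0, 0, -15, 0, 0, 0], [0, 0, -6, 0, 0, 0], [0, 0, 0, 0, 0, 0]]}}

```text
time: 12.08
tool_pos: [0.6707, -0.0683, 0.3589]
ee_rot: [-3.137, 0.0, 1.525]
wrist_force: [-0.4, -0.0, -1.1]
width: 0.0004
finger_force: 0.0
```

Request:
{"method": "send_rows", "body": {"rows": [[0, 0, -4, 0, 0, 0], [0, 0, -4, 0, 0, 0], [0, 1, -4, 0, 0, 0], [0, 0, 0, 0, 0, 0]]}}

```text
time: 12.42
tool_pos: [0.6722, -0.0681, 0.3482]
ee_rot: [-3.141, 0.001, 1.524]
wrist_force: [-0.2, -0.4, 5.6]
width: 0.0004
finger_force: 3.2
```

Request:
{"method": "send_rows", "body": {"rows": [[0, 1, -8, 0, 0, 0], [0, 1, -8, 0, 0, 0], [0, 1, -8, 0, 0, 0], [0, 1, -8, 0, 0, 0], [0, 1, -8, 0, 0, 0], [0, 0, -8, 0, 0, 0], [0, 0, 0, 0, 0, 0]]}}

```text
time: 13.0
tool_pos: [0.6728, -0.0594, 0.3013]
ee_rot: [3.14, -0.005, 1.529]
wrist_force: [0.2, 7.0, 7.6]
width: 0.0002
finger_force: 4.4
```

Request:
{"method": "send_rows", "body": {"rows": [[0, -3, 0, 0, 0, 0], [0, -2, -4, 0, 0, 0], [0, 0, -6, 0, 0, 0], [0, -1, -8, 0, 0, 0], [0, -2, -8, 0, 0, 0], [0, -2, -8, 0, 0, 0], [0, 0, 0, 0, 0, 0]]}}

```text
time: 13.58
tool_pos: [0.6732, -0.07, 0.2671]
ee_rot: [3.14, -0.005, 1.528]
wrist_force: [0.9, 6.6, 7.9]
width: 0.0004
finger_force: 4.2
```

Request:
{"method": "send_rows", "body": {"rows": [[0, 0, -8, 0, 0, 0], [0, -1, -8, 0, 0, 0], [0, -2, -8, 0, 0, 0], [0, -3, -6, 0, 0, 0], [0, -2, -5, 0, 0, 0], [0, 0, 0, 0, 0, 0]]}}

```text
time: 14.08
tool_pos: [0.673, -0.0781, 0.2326]
ee_rot: [3.14, -0.005, 1.527]
wrist_force: [-0.9, 6.6, 8.8]
width: 0.0004
finger_force: 4.6
```

Request:
{"method": "send_rows", "body": {"rows": [[0, -2, -5, 0, 0, 0], [0, -2, -5, 0, 0, 0], [0, -1, -4, 0, 0, 0], [0, 0, 0, 0, 0, 0], [0, 0, 0, 0, 0, 0]]}}

```text
time: 14.5
tool_pos: [0.6729, -0.0832, 0.2199]
ee_rot: [3.14, -0.004, 1.527]
wrist_force: [-1.4, 6.0, 10.6]
width: 0.0007
finger_force: 5.0
```

Request:
{"method": "send_rows", "body": {"rows": [[0, 0, -2, 0, 0, 0], [0, 0, 0, 0, 0, 0], [0, 0, -1, 0, 0, 0], [0, 0, 0, 0, 0, 0]]}}

```text
time: 14.83
tool_pos: [0.6728, -0.084, 0.2176]
ee_rot: [3.14, -0.002, 1.527]
wrist_force: [-2.1, 4.9, 10.5]
width: 0.0002
finger_force: 5.4
```

Request:
{"method": "send_rows", "body": {"rows": [[0, -0.5, -1.5, 0, 0, 0], [0, 0, 0, 0, 0, 0], [0, 0, -1, 0, 0, 0], [0, 0, 0, 0, 0, 0]]}}

```text
time: 15.17
tool_pos: [0.6728, -0.085, 0.2153]
ee_rot: [3.139, -0.002, 1.526]
wrist_force: [-2.4, 3.7, 12.1]
width: 0.0008
finger_force: 5.7
```

Request:
{"method": "send_rows", "body": {"rows": [[0, 0, -1, 0, 0, 0], [0, 0, 0, 0, 0, 0], [0, 0, -1, 0, 0, 0], [0, 0, 0, 0, 0, 0]]}}

```text
time: 15.5
tool_pos: [0.6728, -0.0856, 0.2139]
ee_rot: [3.139, -0.001, 1.526]
wrist_force: [-2.9, 2.6, 12.0]
width: 0.0003
finger_force: 6.4
```

Request:
{"method": "send_rows", "body": {"rows": [[0, 0, -1, 0, 0, 0], [0, 0, 0, 0, 0, 0], [0, 0, -1, 0, 0, 0], [0, 0, 0, 0, 0, 0]]}}

```text
time: 15.83
tool_pos: [0.6727, -0.086, 0.2128]
ee_rot: [3.138, 0.0, 1.525]
wrist_force: [-4.8, 1.9, 14.7]
width: 0.0004
finger_force: 7.3
```

Request:
{"method": "send_rows", "body": {"rows": [[0, 0, -1, 0, 0, 0], [0, 0, 0, 0, 0, 0], [0, 0, 0, 0, 0, 0]]}}

```text
time: 16.08
tool_pos: [0.6727, -0.0862, 0.2123]
ee_rot: [3.138, 0.001, 1.525]
wrist_force: [-5.3, 1.1, 15.5]
width: 0.0008
finger_force: 7.8
```

Request:
{"method": "send_rows", "body": {"rows": [[0, 0, -1, 0, 0, 0], [0, 0, 0, 0, 0, 0], [0, 0, 0, 0, 0, 0]]}}

```text
time: 16.33
tool_pos: [0.6727, -0.0865, 0.2117]
ee_rot: [3.137, 0.001, 1.525]
wrist_force: [-4.3, 1.6, 16.2]
width: 0.0005
finger_force: 8.2
```

Request:
{"method": "send_rows", "body": {"rows": [[0, 0, -1.5, 0, 0, 0], [0, 0, 0, 0, 0, 0], [0, 0, -1.5, 0, 0, 0], [0, 0, 0, 0, 0, 0]]}}

```text
time: 16.67
tool_pos: [0.6726, -0.0873, 0.2098]
ee_rot: [3.137, 0.003, 1.524]
wrist_force: [-6.6, 0.0, 19.6]
width: 0.0006
finger_force: 9.7
```

Request:
{"method": "send_rows", "body": {"rows": [[0, 0, -1.5, 0, 0, 0], [0, 0, 0, 0, 0, 0], [0, 0, -1.5, 0, 0, 0], [0, 0, 0, 0, 0, 0], [0, 0, 0, 0, 0, 0]]}}

```text
time: 17.08
tool_pos: [0.6726, -0.088, 0.2083]
ee_rot: [3.135, 0.004, 1.523]
wrist_force: [-8.3, -0.9, 21.8]
width: 0.0006
finger_force: 11.1
```

Request:
{"method": "send_rows", "body": {"rows": [[0, 0, 0, 0, 0, 0], [0, 0, 0, 0, 0, 0], [0, 0, 0, 0, 0, 0], [0, 0, 0, 0, 0, 0], [0, 0, 0, 0, 0, 0], [0, 0, 0, 0, 0, 0]]}}

```text
time: 17.58
tool_pos: [0.6726, -0.088, 0.2083]
ee_rot: [3.136, 0.004, 1.524]
wrist_force: [-7.7, -0.6, 22.3]
width: 0.0006
finger_force: 11.1
```

```bash
python3 - <<'E'
from g import *
b=optics.snapshot("side")[:,:,::-1];a=optics.snapshot("top")[:,:,::-1]
cr=lambda i,x,y,w:cv2.resize(np.clip(i[y:y+100,x:x+w].astype(float)*1.7,0,255).astype(np.uint8),None,fx=5,fy=5,interpolation=cv2.INTER_CUBIC)
cv2.imwrite("pics/both5.png",np.hstack([cr(a,380,160,50),cr(b,310,110,110)]))
E
```

```text
(no output)
```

View pics/both5.png

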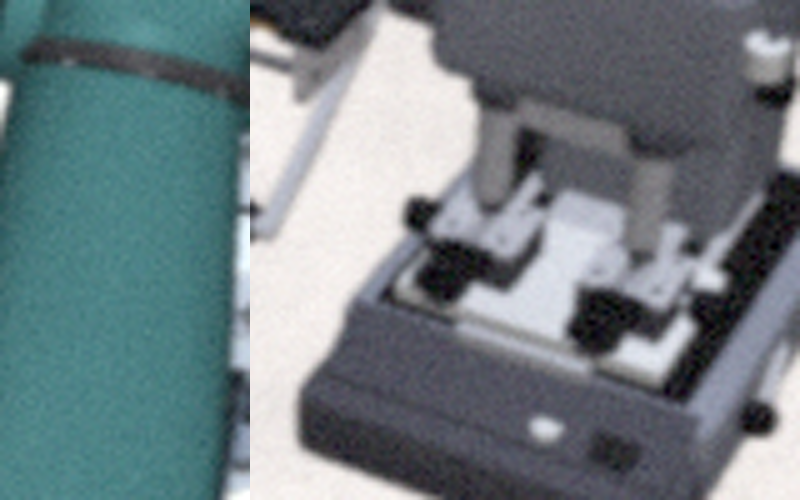

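The side view shows both spindles down on the keys, the blank's bow at about (595,320) against its jaws like the customer's at (440,275), and the lever down. The push is steady at 22 N.

```bash
python3 -c "
from bench import ticket;print(ticket.close_job())"
```

```text
the job is handed in; nothing more can be done
None
```

The rectangular blank is seated in the empty vice against the jaws and let go of. The job is handed in with the lever held down at a steady 22 N, cutter and tracer resting on the keys in the last picture; the judge's result was not shown.

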